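# Clip the sharpening stone into its sprung holder

### The arm

A 6-joint arm with a two-finger parallel gripper is mounted at the origin on the work surface. World frame = base frame: x ahead of the robot, y to its left, z up, the work surface at z = 0. Lengths are in mm, angles in rad, forces in N, time in s.
With the tool pointing down it reaches from about 400 to 825 mm from the base axis. Payload 7 kg.
Tool frame: the origin (TCP) lies at the very end of the fingers, on their centre line; the grasp point (between the pads) lies 19 mm behind it; z points along the fingers, y is the direction in which the jaws open and shut (so a half turn about z gives the same grasp; the last joint's range is limited). The gripper opens to 88 mm and grips with 3 to 60 N. Pads are 19 mm wide; open, the fingers measure 130 mm over their backs; the gripper's body (78 mm by 193 mm) begins 47 mm behind the grasp point.
Start: joints at [1.487, 0.359, 0.012, 0, -1.224, -0.288], TCP at [245.23, 628.854, 226.561] pointing down, gripper open.
Joint ranges: [-3.07, 3.07], [-1.43, 2.12], [-1.02, 1.25], [-3.03, 1.67], [-3.05, -0], [-3.03, 3.03]. Speed limits (rad/s): [2.39, 2.39, 3.01, 3.14, 3.14, 3.14].

### API

Orientations are given as a unit quaternion [x, y, z, w].
In Python, from plant import bot gives the robot as it stands. Calls block until the motion is done:
- bot.move_ptp(position, orientation): joint-space move of the TCP to a pose.
- bot.line_to(position, velocity=150, ori=None): straight line of the TCP; ori=None keeps the orientation; velocity is the mean speed in mm/s.
- bot.move_joints(angles): joint-space move.
- bot.move_gripper(opening, force=None): finger opening in mm; force is the grip in N (None keeps the last); returns when the fingers have stopped.
- bot.pause(seconds).
- bot.solve_ik(position, orientation): joint angles nearest the present ones, or None.
- bot.read_state(): the state.
- bot.camera(name): name is "side" or "top"; returns the picture (420x560x3 uint8, red, green, blue); there is no depth.
- bot.get_calibration(name): a dict with "fx", "fy", "cx", "cy" (pixels), "view" (4x4, takes a point from world to camera coordinates). Camera axes: x right, y up, looking along -z (the intrinsics and any distortion apply to the point x, -y, -z); pixel columns grow to the right and rows downward; lengths in mm; the calibration is good to about 2 mm. A picture is of the moment at which its call begins. get_calibration takes no time and is no camera call.
A pose or a line that the arm cannot do raises bot.Unreachable and nothing moves.
- bot.close_job(): hands the job in, once; it reports no verdict.
The state is a dict: "t": time; "joint_pos": joint angles; "qvel": joint speeds; "tau": joint torques, N m; "tcp_pos": TCP position; "eef_rot": TCP orientation; "contact_force": force on the tool from outside, world axes, zero at the start; "moment": the same for the moment, N m; "width": finger opening in mm.
Only numpy, scipy, OpenCV 4.12 (cv2) and the standard library are available. Lean on these libraries where they do the work, as an engineer would, in place of code of your own. Each camera call takes 0.05 s, during which the arm holds its last target.

### The job

Pick up the loose sharpening stone and clip it into its holder on the shelf: with the end of the stone push back the sprung curved arm just far enough, lower the stone flat behind the low red fixed edge, set it square against that edge and let go, so that the arm holds it there. The stone chips easily, so feel for the contacts and never press or knock it hard against the holder or run the arm hard into its stop. Leave everything else on the shelf where it is.

Things in the scene. Friction and masses are not known exactly. Their poses are not given: they have to be found in the camera images.
- stone: Loose sharpening stone, a grey and brick-red bar 140 x 50 x 32 mm (its own x, y, z), 0.35 to 0.6 kg, lying flat on the pine shelf (shelf top 100 mm above the work surface). Origin at its very centre, 16 mm above its underside; x runs along its length, z up. Both ends are alike. Grip it across its 50 mm width.
- holder: Fixed stone holder. Origin under the centre of its dark steel base (235 x 82 x 12 mm), at shelf height; x runs from the low red fixed edge to the sprung arm, z up. A rubber-lined tray on it carries edge and arm. It was screwed to the base up to 14 mm either way along x (shift s, NOT measured, the same for edge and arm, fixed in use): find the contacts by touch.
- seat_mid (a point): Point fixed on the holder's base, at holder x, y, z = 0, 0, 34 mm: where the seated stone's centre would be if the tray's hidden shift s were 0; truly it is s farther along holder x. The tray top, on which the stone rests, is 16 mm below this point; its 3 mm rubber lining gives about 1 mm per 6 N (edge facing: 1 mm per 15 N). The tray is 60 mm wide.
- edge_mid (a point): Point fixed on the holder's base, at holder x, y, z = -70, 0, 28 mm: the middle of the upper inner rim of the red fixed edge if s were 0 (truly s farther along x). The edge is a bar 58 mm wide, 10 mm thick along x, its top 10 mm above the tray top; its inner face looks to +x.
- nose_mid (a point): Point fixed on the holder's base, at holder x, y, z = 60, 5, 35 mm: the foremost line of the arm's upright black rubber nose, arm at rest, if s were 0 (truly s farther along x). The nose spans 2 to 38 mm above the tray top. Edge to nose is 130 mm at rest: the 140 mm stone, held above the red edge and moved in +x, meets the nose with its centre at x = s - 10 mm.
- pivot_mid (a point): Point fixed on the holder's base, at holder x, y, z = 74, -52, 52 mm: top of the sprung arm's upright pivot post if s were 0 (truly s farther along x). The arm swings level about it, nose to +x as it is pushed back. Spring force at the nose: about 2.5 N as soon as it is touched, 6 N at 10 mm of travel (stone seated), 7 N at 14 mm, where it meets a hard stop.
- basting_cup: Bystander, to be left alone: the stainless basting cup, 56 mm wide, 60 mm high; origin under its centre.
- tub: Bystander, to be left alone: the clear plastic tub, 130 x 170 x 75 mm; origin under its centre.
- roaster: Bystander, to be left alone: the ceramic garlic roaster, 116 mm wide, 92 mm high; origin under its centre.
- tongs: Bystander, to be left alone: the yellow tongs, about 250 mm long, 16 mm high; origin under its centre.
- rub_jar: Bystander, to be left alone: the rub jar, 64 mm wide, 100 mm high; origin under its centre.
- knife: Bystander, to be left alone: the sheathed knife, about 300 mm long, 18 mm high; origin under its centre.
- salt_bowl: Bystander, to be left alone: the salt bowl, 80 mm wide, 40 mm high; origin under its centre.

How it is judged (in metres and radians):
On the way, in this order (a step that is already met when the one before it is completed fails the run):
1. the stone is lifted off the shelf (height (world z) of stone above 0.136 m), for 0.2 s.
2. the stone, not yet lowered to the tray, is pressed against the sprung arm (z of stone in the frame of holder above 0.0375 m and contact force between stone and holder above 1.5 N), for 0.2 s.
At the end, for the whole second after the job is handed in: The stone lies at rest flat on the holder's tray (height within 2.5 mm, tilt under 0.04 rad), along it (within 0.06 rad, centred within 8 mm), between the fixed edge and the arm that presses it there (within 16.5 mm lengthwise of the seat for the unshifted tray), and released (z of stone in the frame of holder between 0.0315 and 0.036 m and y of stone in the frame of holder between -0.008 and 0.008 m and angle between the x axis of stone and the x axis of holder, either way round below 0.06 rad and angle between stone's own z axis and vertical below 0.04 rad and x of stone in the frame of holder between -0.0165 and 0.0165 m and contact force between stone and holder above 1.5 N and linear speed of stone below 0.01 m/s); the robot touches nothing.
It fails at once if the stone is pressed on or knocked against the holder with more than 20 N (contact force between stone and holder above 20 N).
It fails at once if another thing on the shelf is moved more than 20 mm (distance of any of basting_cup, tub, roaster, tongs, rub_jar, knife, salt_bowl from where it was at the start of the episode above 0.02 m).
It also fails if it takes over 46 s, if anything falls off the work surface, if the arm or the gripper's body presses on something with over 40 N, if the wrist force passes 120 N, or if a joint passes its speed limit or range.

## Working session

There is one attempt and no reset: what is moved stays moved. The work goes in short steps, each a Python script; the robot and the scene stay as the last script left them, time stands still between calls to the robot, and variables do not carry over. Pictures are saved under pics/ and viewed, and the job is handed in when it is done.

```bash
ls; mkdir -p pics
python3 - <<'E'
from plant import bot
import cv2
for n in("side","top"):
    cv2.imwrite(f"pics/{n}0.png",bot.camera(n)[...,::-1]); print(n,bot.get_calibration(n))
s=bot.read_state();print({k:s[k] for k in("t","eef_rot","contact_force","width","tcp_pos")})
E
```

```text
pics
side {'fx': 530.7859027644339, 'fy': 530.7859027644339, 'cx': 276.22974923725235, 'cy': 211.06303701211826, 'view': array([[-5.88548626e-01,  8.08233108e-01,  1.92290838e-02,
         3.21718258e+02],
       [-5.97028439e-01, -4.50542830e-01,  6.63753118e-01,
         2.19828934e+02],
       [ 5.45130772e-01,  3.79170676e-01,  7.47704514e-01,
        -2.22163341e+03],
       [ 0.00000000e+00,  0.00000000e+00,  0.00000000e+00,
         1.00000000e+00]])}
top {'fx': 412.7792741779397, 'fy': 412.7792741779397, 'cx': 277.79336092944993, 'cy': 209.41936756793658, 'view': array([[ 6.03010053e-04, -9.99999413e-01,  8.99947351e-04,
        -3.14658669e-01],
       [ 9.88904503e-01,  7.30007717e-04,  1.48550838e-01,
        -5.87343594e+02],
       [-1.48551407e-01,  8.00384340e-04,  9.88904363e-01,
        -1.24193401e+03],
       [ 0.00000000e+00,  0.00000000e+00,  0.00000000e+00,
         1.00000000e+00]])}
{'t': 0.1, 'eef_rot': array([ 9.82757178e-01, -1.84899374e-01, -5.41782299e-05,  7.39340869e-04]), 'contact_force': array([0.89688977, 0.15211005, 0.54863484]), 'width': 87.71154289753648, 'tcp_pos': array([245.11624783, 628.47528943, 225.71525517])}
```

View pics/top0.png

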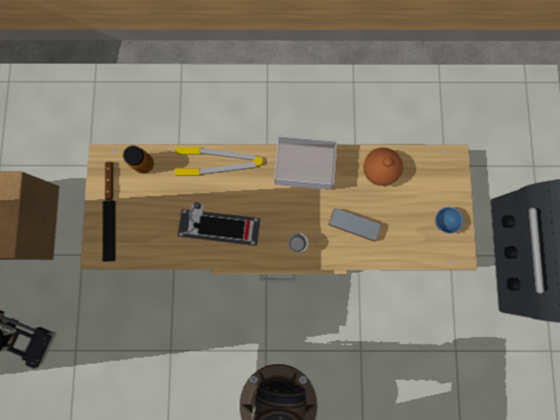

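View pics/side0.png

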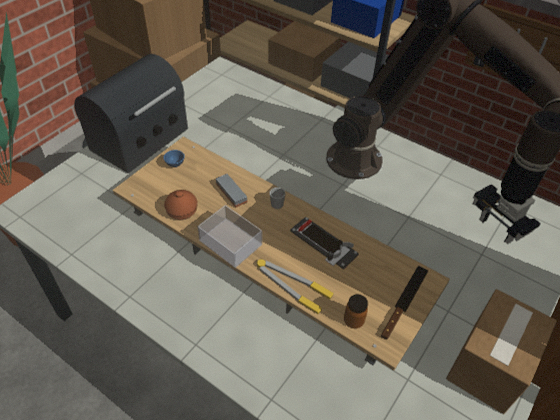

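The top view shows the holder near (220,227), with its red edge at (247,230) and the arm at the left end near (195,213). The stone is near (355,224), and the basting cup at (298,243) sits between them. I'll zoom in on both.

Run:
```python
import cv2,numpy as np
t=cv2.imread("pics/top0.png");s=cv2.imread("pics/side0.png")
a=cv2.resize(t[195:265,165:275],None,fx=7,fy=7,interpolation=cv2.INTER_CUBIC);cv2.imwrite("pics/z1.png",a)
b=cv2.resize(s[205:280,280:370],None,fx=7,fy=7,interpolation=cv2.INTER_CUBIC);cv2.imwrite("pics/z2.png",b)
c=cv2.resize(t[190:260,280:390],None,fx=7,fy=7,interpolation=cv2.INTER_CUBIC);cv2.imwrite("pics/z3.png",c)
```

```text
(no output)
```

View pics/z1.png

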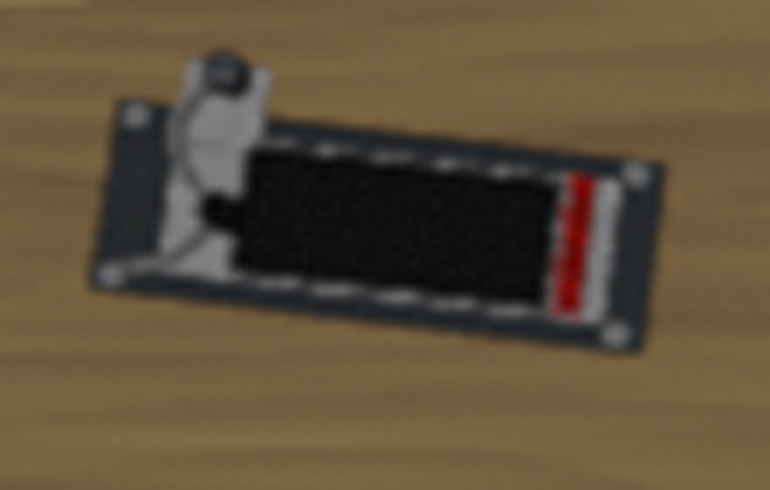

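View pics/z2.png

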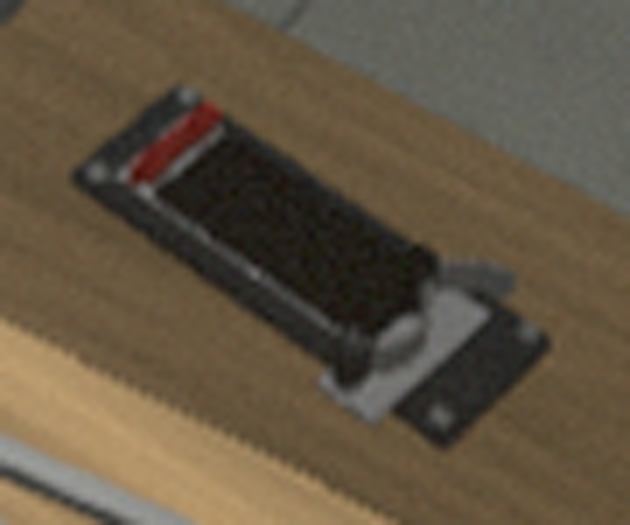

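View pics/z3.png

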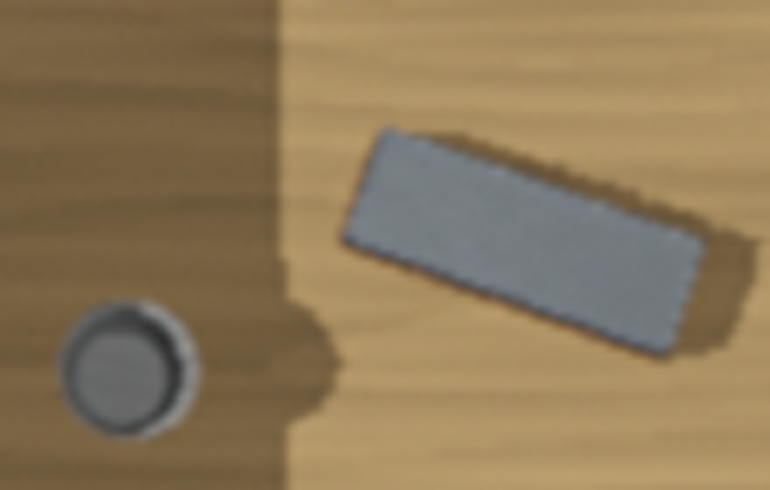

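```bash
cat > h.py <<'E'
import numpy as np,cv2
from plant import bot
def ray(n,uv,z):
    c=bot.get_calibration(n);V=np.array(c["view"]);R=V[:3,:3];o=-R.T@V[:3,3]
    d=R.T@np.array([(uv[0]-c["cx"])/c["fx"],-(uv[1]-c["cy"])/c["fy"],-1])
    return o+d*(z-o[2])/d[2]
def proj(n,P):
    c=bot.get_calibration(n);V=np.array(c["view"]);p=V[:3,:3]@np.array(P)+V[:3,3]
    return c["cx"]-c["fx"]*p[0]/p[2],c["cy"]+c["fy"]*p[1]/p[2]
def mask(im,kind):
    hsv=cv2.cvtColor(im,cv2.COLOR_RGB2HSV);h,s,v=[hsv[...,i].astype(int) for i in range(3)]
    if kind=="stone": return ((s<60)&(v>75)|(h>90)&(h<130)&(v>75)).astype(np.uint8)
    if kind=="red": return (((h<6)|(h>174))&(s>150)&(v>70)).astype(np.uint8)
    if kind=="hold": return ((s<85)|(v<55)|((h<6)|(h>174))&(s>150)).astype(np.uint8)
def big(im,kind,box):
    x0,y0,x1,y1=box
    k=8; sub=cv2.resize(im[y0:y1,x0:x1],None,fx=k,fy=k,interpolation=cv2.INTER_CUBIC)
    m=mask(sub,kind);cs,_=cv2.findContours(m,cv2.RETR_EXTERNAL,cv2.CHAIN_APPROX_NONE)
    c=max(cs,key=cv2.contourArea).astype(np.float32).reshape(-1,2)
    c=(c+.5)/k-.5+[x0,y0]
    return c,m
def rect(n,c,z):
    w=np.array([ray(n,p,z)[:2] for p in c],np.float32); return cv2.minAreaRect(w)
E
python3 - <<'E'
from h import *
for n,bs,bh in(("top",(322,200,390,250),(170,198,270,250)),("side",(205,165,255,215),(280,205,370,280))):
    im=cv2.imread(f"pics/{n}0.png")[...,::-1].copy()
    for k,b,z in(("stone",bs,132),("hold",bh,112),("red",bh,128)):
        c,m=big(im,k,b);print(n,k,rect(n,c,z)); cv2.imwrite(f"pics/m_{n}_{k}.png",m*255)
f=lambda u,v,x0,y0:((u+.5)/7-.5+x0,(v+.5)/7-.5+y0)
for u,v in((118,100),(663,162),(640,352),(92,290)):print("base",ray("top",f(u,v,165,195),112))
for u,v in((185,85),(550,340),(445,445),(75,178)):print("base side",ray("side",f(u,v,280,205),112))
for u,v in((387,128),(705,238),(668,357),(345,240)):print("stone",ray("top",f(u,v,280,190),132))
print(ray("top",f(227,72,165,195),152),ray("top",f(240,212,165,195),154))
E
```

```text
top stone ((532.1646118164062, -221.34779357910156), (142.74612426757812, 53.98897933959961), 70.0157241821289)
top hold ((537.8802490234375, 172.01803588867188), (233.8082733154297, 106.95516967773438), 83.1865005493164)Traceback (most recent call last):
  File "<stdin>", line 5, in <module>
  File "h.py", line 23, in rect
    w=np.array([ray(n,p,z)[:2] for p in c],np.float32); return cv2.minAreaRect(w)
                ~~~^^^^^^^
  File "h.py", line 4, in ray
    c=bot.get_calibration(n);V=np.array(c["view"]);R=V[:3,:3];o=-R.T@V[:3,3]
ValueError: time passes only in moves, steps and waits
```

```bash
python3 - <<'E'
s=open("h.py").read()
s=s.replace("def ray(","CAL={n:bot.get_calibration(n) for n in('side','top')}\ndef ray(",1).replace("c=bot.get_calibration(n);","c=CAL[n];")
open("h.py","w").write(s)
E
cat > m.py <<'E'
from h import *
for n,bs,bh in(("top",(322,200,390,250),(170,198,270,250)),("side",(205,165,255,215),(280,205,370,280))):
    im=cv2.imread(f"pics/{n}0.png")[...,::-1].copy()
    for k,b,z in(("stone",bs,132),("hold",bh,112),("red",bh,128)):
        c,m=big(im,k,b);print(n,k,rect(n,c,z)); cv2.imwrite(f"pics/m_{n}_{k}.png",m*255)
f=lambda u,v,x0,y0:((u+.5)/7-.5+x0,(v+.5)/7-.5+y0)
for u,v in((118,100),(663,162),(640,352),(92,290)):print("base",ray("top",f(u,v,165,195),112))
for u,v in((185,85),(550,340),(445,445),(75,178)):print("base side",ray("side",f(u,v,280,205),112))
for u,v in((387,128),(705,238),(668,357),(345,240)):print("stone",ray("top",f(u,v,280,190),132))
print(ray("top",f(227,72,165,195),152),ray("top",f(240,212,165,195),154))
E
python3 m.py
python3 - <<'E'
import cv2,numpy as np
ims=[cv2.imread(f"pics/m_{n}_{k}.png") for n in("top","side") for k in("stone","hold")]
o=np.zeros((600,800,3),np.uint8)
for i,a in enumerate(ims):
    a=cv2.resize(a,(390,290)); r,c=divmod(i,2); o[r*300:r*300+290,c*400:c*400+390]=a
cv2.imwrite("pics/masks.png",o)
E
```

```text
top stone ((532.1646118164062, -221.34779357910156), (142.74612426757812, 53.98897933959961), 70.0157241821289)
top hold ((537.8802490234375, 172.01803588867188), (233.8082733154297, 106.95516967773438), 83.1865005493164)
top red ((517.01611328125, 90.71414947509766), (10.650683403015137, 56.9218635559082), 83.64663696289062)
side stone ((536.6070556640625, -210.53704833984375), (156.1814727783203, 56.113224029541016), 68.62041473388672)
side hold ((526.2027587890625, 179.22438049316406), (237.36764526367188, 121.32197570800781), 84.10421752929688)
side red ((518.1595458984375, 95.0517807006836), (12.913176536560059, 61.3829231262207), 83.89237213134766)
base [578.57546843 284.22422242 112.        ]
base [552.4159263   54.51491067 112.        ]
base [472.76674653  63.49882579 112.        ]
base [498.42870666 292.23766396 112.        ]
base side [471.82640834  71.49246589 112.        ]
base side [500.35705901 298.18033819 112.        ]
base side [582.04595589 289.94544617 112.        ]
base side [554.11037987  62.16049111 112.        ]
stone [ 578.80997812 -165.39468579  132.        ]
stone [ 533.03796105 -295.55276634  132.        ]
stone [ 483.98932379 -278.61462883  132.        ]
stone [ 532.10402338 -147.15612206  132.        ]
[584.0983063 230.7846542 152.       ] [526.47468285 223.43677559 154.        ]
```

View pics/masks.png

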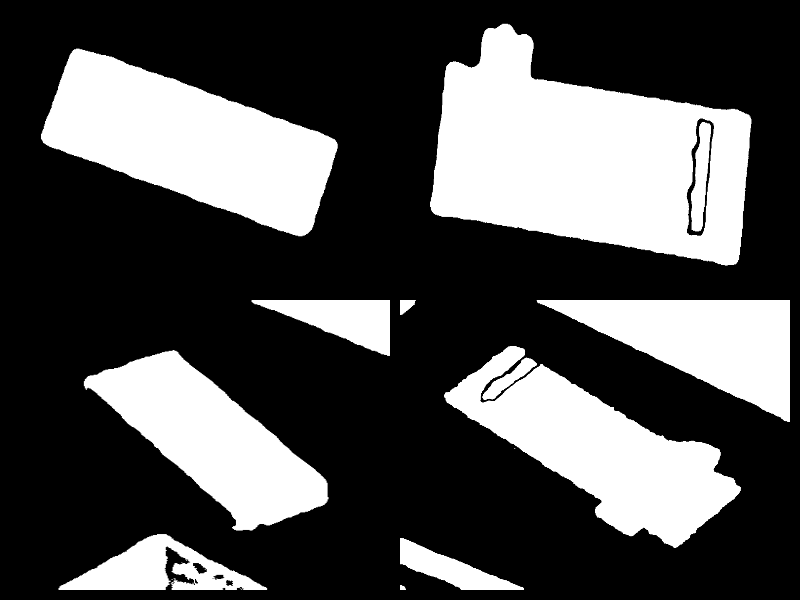

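```bash
cat >> h.py <<'E'
def Q(yawdeg):
    a=np.radians(yawdeg)/2; return [float(np.cos(a)),float(np.sin(a)),0.,0.]
E
python3 - <<'E'
from h import *
for y in(70,-110):
    print(y,bot.solve_ik([533,-219,200],Q(y)),bot.solve_ik([533,-219,104.5],Q(y)))
for y in(83.2,-96.8):
    print(y,bot.solve_ik([527,165,160],Q(y)))
f=lambda u,v:((u+.5)/7-.5+200,(v+.5)/7-.5+160)
im=cv2.imread("pics/side0.png");cv2.imwrite("pics/z4.png",cv2.resize(im[160:220,200:260],None,fx=9,fy=9,interpolation=cv2.INTER_CUBIC))
E
```

```text
70 [-0.05052898  0.21648144 -0.24955268  0.         -1.10476221  2.84305578] [-0.05052898  0.30653299 -0.36878012  0.         -0.89548322  2.84305578]
-110 [-0.05052898  0.21648144 -0.24955268  0.         -1.10476221 -0.29853687] [-0.05052898  0.30653299 -0.36878012  0.         -0.89548322 -0.29853687]
83.2 [ 0.65813807  0.21220564 -0.35444401  0.         -1.00414667  2.36477219]
-96.8 [ 0.65813807  0.21220564 -0.35444401  0.         -1.00414667 -0.77682046]
```

View pics/z4.png

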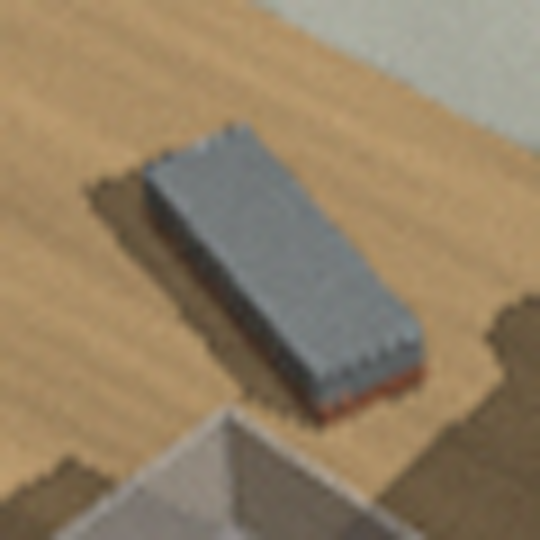

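```bash
python3 - <<'E'
from h import *
f=lambda u,v:((u+.5)/9-.5+200,(v+.5)/9-.5+160)
P=np.array([ray("side",f(*p),132) for p in((147,175),(245,125),(425,335),(318,380))]);print(P,P.mean(0))
c=[531.98,-221.7]; c=(np.array(c)+P.mean(0)[:2])/2; print(c)
bot.move_ptp([c[0],c[1],240],Q(-110))
for n in("side","top"): cv2.imwrite(f"pics/{n}1.png",bot.camera(n)[...,::-1])
s=bot.read_state();print(s["t"],s["tcp_pos"],s["contact_force"],s["joint_pos"])
E
python3 - <<'E'
import cv2,numpy as np
a=cv2.imread("pics/side1.png")[120:250,150:310];b=cv2.imread("pics/top1.png")[150:290,280:440]
cv2.imwrite("pics/c1.png",np.hstack([cv2.resize(a,(400,325),interpolation=2),cv2.resize(b,(400,325),interpolation=2)]))
E
```

```text
[[ 533.9359938  -285.25966806  132.        ]
 [ 487.58977136 -272.10380079  132.        ]
 [ 535.90127699 -140.29456108  132.        ]
 [ 580.0345771  -158.72340004  132.        ]] [ 534.36540481 -214.09535749  132.        ]
[ 533.17270241 -217.89767875]
3.3333 [ 533.42916346 -217.40188675  239.95896962] [-0.19037078  0.54491223 -0.61069033] [-4.75672568e-02  1.88242550e-01 -1.91315352e-01 -2.33888270e-05
 -1.19128925e+00 -3.00583661e-01]
```

View pics/c1.png

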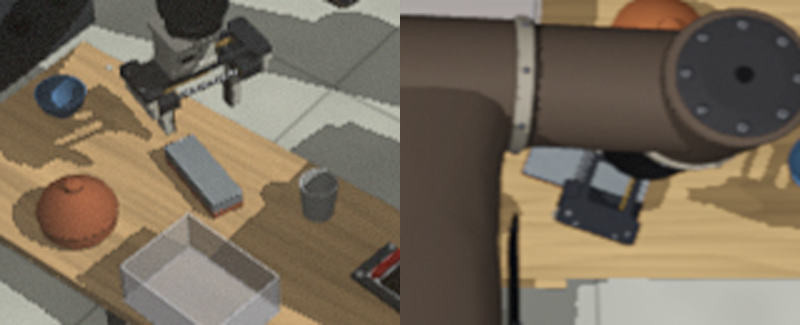

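The left half of the picture shows the open jaws straddling the stone, clear of the roaster and tub. The two cameras disagree by a steady 7 mm or so in y. I'll grasp at the mean position and measure relative positions later.

Run:
```python
from h import *
t=np.array([533.2,-217.9]);d=np.array([-np.sin(np.radians(-20)),0])
u=np.array([np.cos(np.radians(160)),np.sin(np.radians(160))])
for s in(-46,46):print("tip pred side",proj("side",[*(t+s*u),240]))
bot.line_to([t[0],t[1],115],200);bot.line_to([t[0],t[1],104.5],60)
s=bot.read_state();print(s["t"],s["tcp_pos"],s["contact_force"])
bot.move_gripper(46,40)
s=bot.read_state();print(s["t"],s["tcp_pos"],s["contact_force"],s["width"])
bot.line_to([t[0],t[1],200],200);bot.pause(.2)
s=bot.read_state();print(s["t"],s["tcp_pos"],s["contact_force"],s["width"],s["eef_rot"])
for n in("side","top"): cv2.imwrite(f"pics/{n}2.png",bot.camera(n)[...,::-1])
a=cv2.imread("pics/side2.png")[120:250,150:310];b=cv2.imread("pics/top2.png")[150:290,280:440]
cv2.imwrite("pics/c2.png",np.hstack([cv2.resize(a,(400,325),interpolation=2),cv2.resize(b,(400,325),interpolation=2)]))
```

```text
tip pred side (np.float64(217.27893023935013), np.float64(170.08299804412175))
tip pred side (np.float64(240.27385031364764), np.float64(160.1307924069751))
4.4333 [ 533.10308006 -217.90681199  104.57188464] [-0.46527588  0.54578419 -0.28281634]
5.1333 [ 532.521595   -217.761147    104.45436889] [-3.76429749  1.27211346  3.36179892] 50.12607769899116
5.9583 [ 532.31517272 -217.72902627  198.1209992 ] [ 0.10448693  0.09067674 -5.61903074] 49.99378059959348 [-0.5734921   0.81920966  0.00107357 -0.00109241]
```

View pics/c2.png

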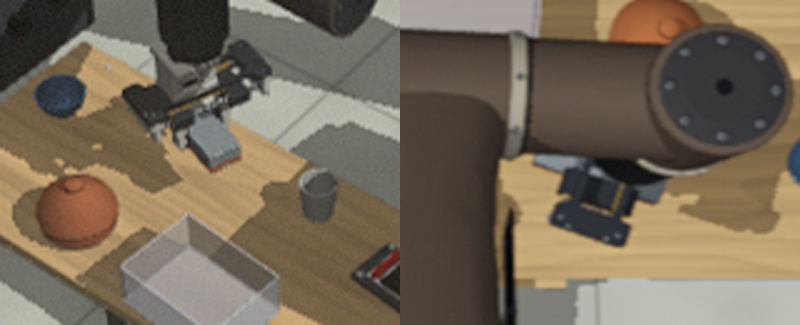

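The stone is held: width is 50.0 mm and payload about 5 N. Next I'll carry it over the holder, short of the nose, and compare it with the holder in the images.

```bash
cat >> h.py <<'E'
H=np.array([526.2,177.0]);YAW=83.2
ex=np.array([np.cos(np.radians(YAW)),np.sin(np.radians(YAW))]);ey=np.array([-ex[1],ex[0]])
def hw(x,y,z,H=H): return [*(H+x*ex+y*ey),z]
def wh(p,H=H): d=np.array(p[:2])-H; return np.array([d@ex,d@ey,p[2]])
E
python3 - <<'E'
from h import *
bot.move_ptp(hw(-50,0,200),Q(YAW-180))
bot.line_to(hw(-50,0,150),150);bot.pause(.3)
s=bot.read_state();print(s["t"],s["tcp_pos"],wh(s["tcp_pos"]),s["contact_force"],s["width"],s["eef_rot"])
for n in("side","top"): cv2.imwrite(f"pics/{n}3.png",bot.camera(n)[...,::-1])
a=cv2.imread("pics/side3.png")[195:285,270:380];b=cv2.imread("pics/top3.png")[180:270,170:280]
cv2.imwrite("pics/c3.png",cv2.resize(a,None,fx=6.6,fy=6.6,interpolation=2))
cv2.imwrite("pics/d3.png",cv2.resize(b,None,fx=6.6,fy=6.6,interpolation=2))
E
```

```text
8.1417 [520.70777414 127.55558356 150.86313202] [-49.74690142  -0.40082428 150.86313202] [ 1.13722996  0.01674231 -4.73046003] 49.91167344975046 [-6.63921864e-01  7.47801561e-01 -1.37472246e-04  7.52014575e-04]
```

View pics/c3.png

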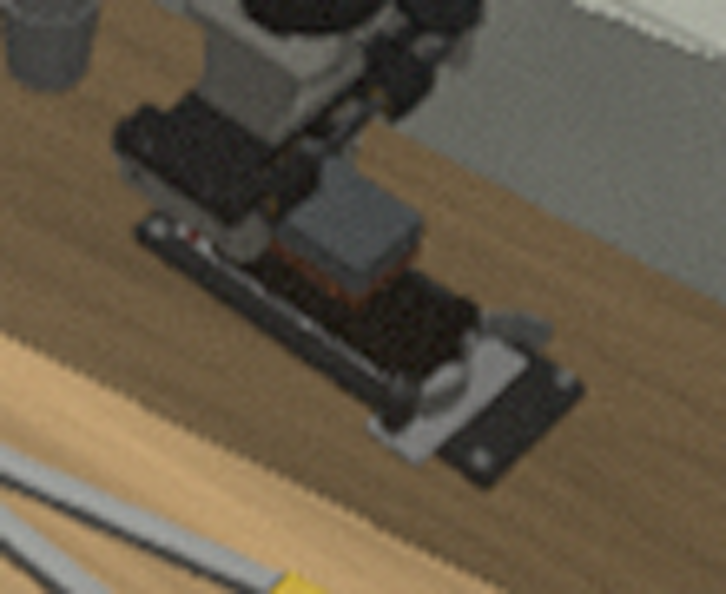

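View pics/d3.png

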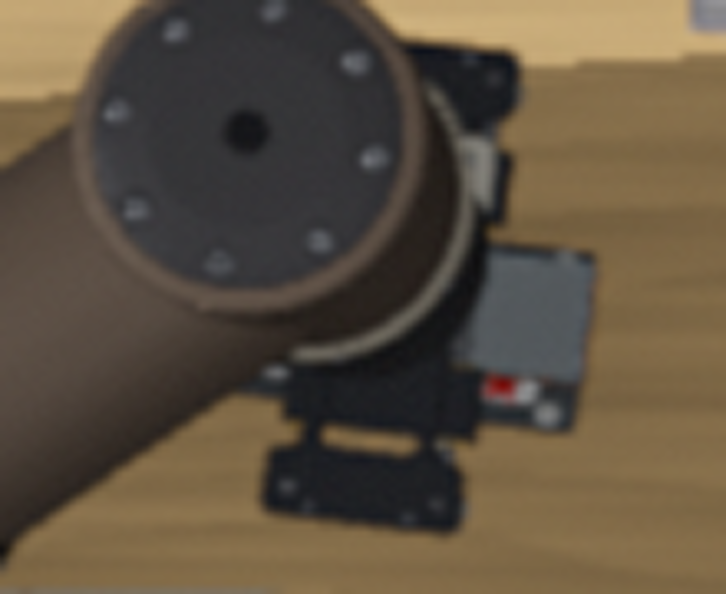

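Run:
```python
from h import *
fs=lambda u,v:((u+.5)/6.6-.5+270,(v+.5)/6.6-.5+195)
ft=lambda u,v:((u+.5)/6.6-.5+170,(v+.5)/6.6-.5+180)
tcp=[520.7,127.56]
A=[wh(ray("side",fs(*p),178.4)) for p in((421,222),(357,265))]
B=[wh(ray("top",ft(*p),178.4)) for p in((596,255),(583,382))]
print("tcp h",wh([*tcp,0]));print("side +end",A);print("top -end",B)
# base corners per view
f=lambda u,v,x0,y0:((u+.5)/7-.5+x0,(v+.5)/7-.5+y0)
print("top H",wh(np.mean([ray("top",f(u,v,165,195),112) for u,v in((118,100),(663,162),(640,352),(92,290))],0)))
print("side H",wh(np.mean([ray("side",f(u,v,280,205),112) for u,v in((185,85),(550,340),(445,445),(75,178))],0)))
```

```text
tcp h [-49.74343655  -0.3925819    0.        ]
side +end [array([ 20.70287187,  19.16709561, 178.4       ]), array([ 15.20814844, -24.00648703, 178.4       ])]
top -end [array([-124.27505743,  -31.14537133,  178.4       ]), array([-125.58957534,   22.55908835,  178.4       ])]
top H [ -3.4346619    0.24835749 112.        ]
side H [  3.52523541  -0.47086119 112.        ]
```

Relative to the holder, the stone centre sits at x≈-53 and y≈-3 mm, with the TCP at -49.7. The image estimate of s is about -9, so I expect nose contact near tcp x≈-15. I'll feel for it from here.

```bash
cat >> h.py <<'E'
def rd(n=3):
    L=[]
    for i in range(n):
        if i: bot.pause(.02)
        L.append(bot.read_state())
    f=np.mean([np.array(s["contact_force"]) for s in L],0);p=np.mean([np.array(s["tcp_pos"]) for s in L],0)
    return L[-1]["t"],wh(p),np.array([f[:2]@ex,f[:2]@ey,f[2]])
E
python3 - <<'E'
from h import *
Y=2
bot.line_to(hw(-40,Y,139),120);bot.line_to(hw(-26,Y,139),40);bot.pause(.3)
t,p,f0=rd(5);print(t,p.round(2),f0.round(2))
hit=None
for i in range(22):
    x=-26+1.0*(i+1)
    bot.line_to(hw(x,Y,139),20)
    t,p,f=rd(3);df=f-f0
    print(round(t,2),x,p.round(2),df.round(2))
    if -df[0]>1.6: hit=p[0];break
print("hit",hit)
E
```

```text
9.3833 [-26.13   1.99 139.02] [-0.16 -0.28 -5.11]
9.67 -25.0 [-24.98   1.99 138.99] [ 0.09  0.11 -0.22]
9.95 -24.0 [-23.95   2.   139.  ] [ 0.23 -0.18 -0.08]
10.23 -23.0 [-22.95   2.   139.01] [-0.15  0.25  0.18]
10.52 -22.0 [-21.94   1.99 139.  ] [ 0.26 -0.03  0.09]
10.8 -21.0 [-20.97   2.01 138.99] [ 0.17 -0.07 -0.33]
11.08 -20.0 [-19.94   2.   138.99] [-0.28  0.57  0.26]
11.37 -19.0 [-18.95   2.   139.  ] [ 0.76  0.16 -0.16]
11.65 -18.0 [-17.95   2.   138.99] [ 0.52  0.24 -0.04]
11.93 -17.0 [-17.04   2.05 138.97] [ 0.01  0.95 -0.16]
12.22 -16.0 [-16.41   2.19 138.94] [-2.86  0.77  1.37]
hit -16.407395044793397
```

Run:
```python
from h import *
Y=2;f0=np.array([-.16,-.28,-5.11])
x=-16
while True:
    x+=2 if x<-8 else 1
    bot.line_to(hw(x,Y,139),20)
    t,p,f=rd(4);df=f-f0
    print(round(t,2),x,p.round(2),df.round(2))
    if p[0]>=-5.2 or -df[0]>7.5 or x>=-2: break
for n in("side","top"): cv2.imwrite(f"pics/{n}4.png",bot.camera(n)[...,::-1])
a=cv2.imread("pics/side4.png")[195:285,270:380]
b=cv2.imread("pics/top4.png")[180:270,170:280]
cv2.imwrite("pics/c4.png",cv2.resize(a,None,fx=6.6,fy=6.6,interpolation=2))
cv2.imwrite("pics/d4.png",cv2.resize(b,None,fx=6.6,fy=6.6,interpolation=2))
```

```text
12.52 -14 [-14.33   2.42 138.81] [-3.67  3.01  1.49]
12.82 -12 [-12.4    2.49 138.71] [-3.65  3.14  1.26]
13.12 -10 [-10.56   2.57 138.64] [-4.39  3.29  1.27]
13.42 -8 [ -8.73   2.67 138.6 ] [-4.99  3.19  1.  ]
13.72 -7 [ -7.84   2.74 138.59] [-5.03  3.58  1.3 ]
14.02 -6 [ -6.94   2.81 138.58] [-5.74  3.9   2.  ]
14.32 -5 [ -6.03   2.87 138.56] [-6.05  4.06  1.54]
14.62 -4 [ -5.09   2.9  138.57] [-6.28  4.07  1.72]
```

View pics/c4.png

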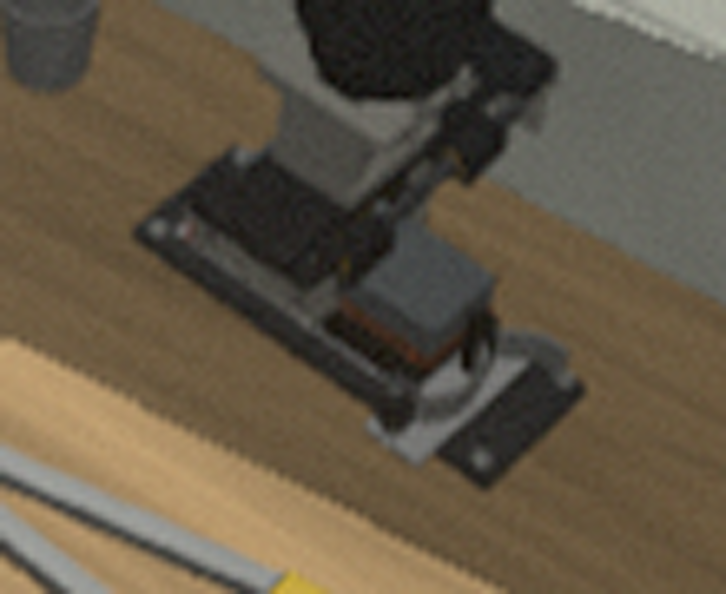

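View pics/d4.png

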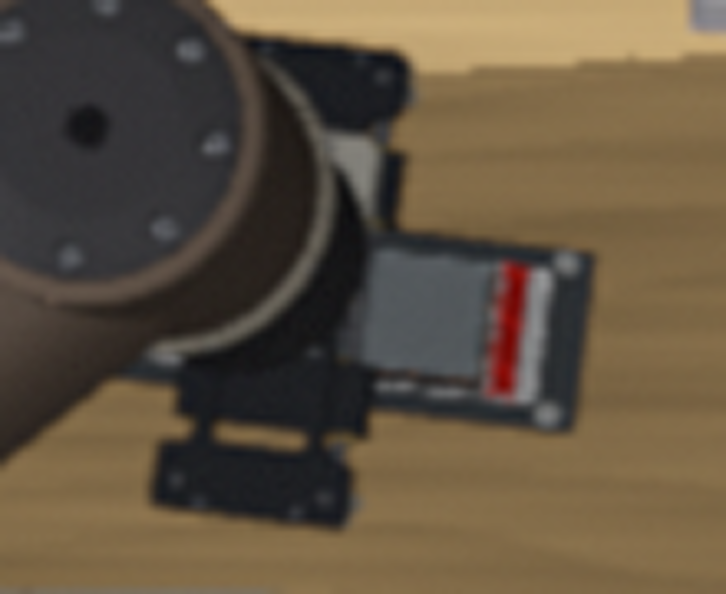

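Run:
```python
from h import *
ft=lambda u,v:((u+.5)/6.6-.5+170,(v+.5)/6.6-.5+180)
fs=lambda u,v:((u+.5)/6.6-.5+270,(v+.5)/6.6-.5+195)
print("stone -end",[wh(ray("top",ft(*p),166)).round(1) for p in((490,263),(476,380))])
print("red inner",[wh(ray("top",ft(*p),128)).round(1) for p in((503,262),(487,393))])
print("base -end",[wh(ray("top",ft(*p),112)).round(1) for p in((596,255),(572,430))])
print("side +end",[wh(ray("side",fs(*p),166)).round(1) for p in((496,283),(428,335))])
```

```text
stone -end [array([-79.3, -23.9, 166. ]), array([-79.9,  26.2, 166. ])]
red inner [array([-81.2, -29.4, 128. ]), array([-81.8,  28.5, 128. ])]
base -end [array([-120.4,  -39.3,  112. ]), array([-119.7,   39.2,  112. ])]
side +end [array([ 66.4,  23.2, 166. ]), array([ 62.5, -25.4, 166. ])]
```

The top view shows a 1.9 mm gap between the stone's end and the red edge. The stone is square to the edge and about 1 mm off centre in y. I'll lower it while watching the force.

Run:
```python
from h import *
Y=1.5;f0=np.array([-.16,-.28,-5.11])
z=139;fr=None
while z>119:
    z-=1
    bot.line_to(hw(-4,Y,z),15)
    t,p,f=rd(3);df=f-f0
    print(round(t,2),z,p.round(2),df.round(2))
    if df[2]>5.5 or -df[0]>10 : print("stop");break
```

```text
15.0 138 [ -5.03   2.17 137.67] [-6.45  3.11  1.81]
15.28 137 [ -4.88   1.89 136.88] [-6.17  3.07  2.58]
15.57 136 [ -4.74   1.65 136.04] [-6.09  2.57  2.31]
15.85 135 [ -4.65   1.45 135.16] [-6.45  1.6   3.24]
16.13 134 [ -4.58   1.29 134.24] [-6.38  1.35  2.85]
16.42 133 [ -4.53   1.17 133.31] [-5.63  0.65  2.78]
16.7 132 [ -4.48   1.05 132.38] [-5.86  0.78  3.65]
16.98 131 [ -4.43   0.96 131.42] [-6.21  0.75  3.65]
17.27 130 [ -4.4    0.9  130.45] [-6.31  0.07  3.15]
17.55 129 [ -4.39   0.85 129.46] [-6.07 -0.75  2.98]
17.83 128 [ -4.37   0.81 128.49] [-6.56 -0.21  3.26]
18.12 127 [ -4.35   0.8  127.49] [-6.34  0.34  3.17]
18.4 126 [ -4.33   0.73 126.54] [-5.8  -0.45  2.57]
18.68 125 [ -4.32   0.71 125.53] [-6.39 -0.4   3.26]
18.97 124 [ -4.3    0.67 124.55] [-6.72 -0.89  3.11]
19.25 123 [ -4.3    0.66 123.54] [-6.73 -0.71  3.03]
19.53 122 [ -4.27   0.62 122.57] [-6.28 -0.52  3.11]
19.82 121 [ -4.24   0.59 122.03] [-6.48  0.71  6.74]
stop
```

Tray contact came at TCP z≈122.3, as predicted, and the stone cleared the edge. Next I'll ease it back against the red edge.

Run:
```python
from h import *
Y=0.8;f0=np.array([-.16,-.28,-5.11])
x=-4.0
bot.line_to(hw(x,Y,121.6),15)
t,p,f=rd(4);print(round(t,2),x,p.round(2),(f-f0).round(2))
while x>-10:
    x-=.6
    bot.line_to(hw(x,Y,121.6),15)
    t,p,f=rd(4);df=f-f0
    print(round(t,2),round(x,1),p.round(2),df.round(2))
    if df[0]>-2.5 or df[2]>9: print("stop");break
for n in("side","top"): cv2.imwrite(f"pics/{n}5.png",bot.camera(n)[...,::-1])
b=cv2.imread("pics/top5.png")[180:270,170:280]
cv2.imwrite("pics/d5.png",cv2.resize(b,None,fx=6.6,fy=6.6,interpolation=2))
```

```text
20.12 -4.0 [ -4.34   0.46 122.13] [-5.57  2.19  4.7 ]
20.42 -4.6 [ -4.61   0.44 122.1 ] [-4.83  2.2   5.04]
20.72 -5.2 [ -4.95   0.42 122.03] [-3.55  2.35  6.52]
21.02 -5.8 [ -5.38   0.38 121.97] [-1.8   1.89  7.73]
stop
```

View pics/d5.png

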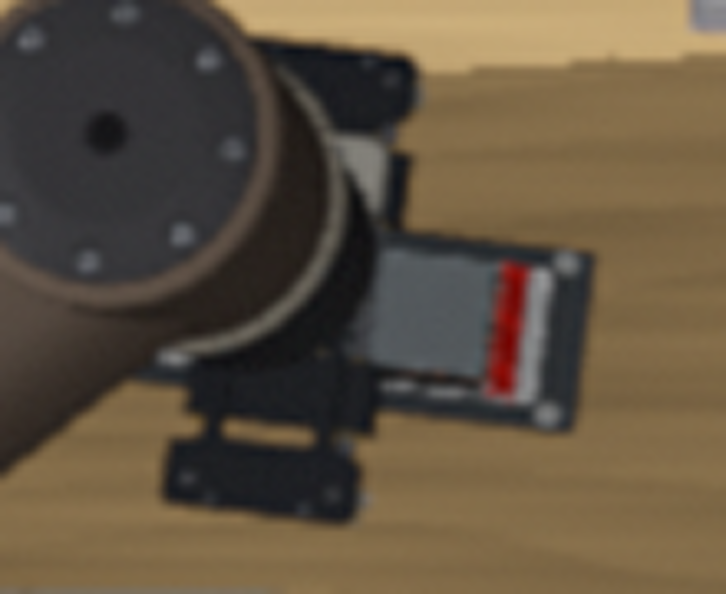

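The falling x force may just be tray friction, since z rose with it and the stone should still be about 1.5 mm from the edge. I'll unload slightly and carry on.

Run:
```python
from h import *
Y=0.8;f0=np.array([-.16,-.28,-5.11])
x=-5.8
bot.line_to(hw(x,Y,122.6),15)
t,p,f=rd(4);print(round(t,2),x,p.round(2),(f-f0).round(2))
while x>-10:
    x-=.5
    bot.line_to(hw(x,Y,122.6),15)
    t,p,f=rd(4);df=f-f0
    print(round(t,2),round(x,1),p.round(2),df.round(2))
    if df[0]>0 or df[2]>9: print("stop");break
```

```text
21.42 -5.8 [ -6.22   0.72 122.24] [-4.13 -1.53  3.1 ]
21.72 -6.3 [ -6.63   0.7  122.31] [-4.14 -2.67  1.34]
22.02 -6.8 [ -6.99   0.67 122.31] [-3.94 -3.4   0.71]
22.32 -7.3 [ -7.14   0.67 122.36] [-2.5  -3.69 -1.66]
22.62 -7.8 [ -7.37   0.75 122.43] [ 0.59 -3.39 -3.66]
stop
```

Edge contact came at TCP x≈-7.05, which is 10 mm past the nose touch, so the geometry agrees. I'll release now.

Run:
```python
from h import *
f0=np.array([-.16,-.28,-5.11])
bot.line_to(hw(-7.4,.8,122.2),15)
t,p,f=rd(4);print(round(t,2),p.round(2),(f-f0).round(2))
bot.move_gripper(75)
t,p,f=rd(4);print(round(t,2),p.round(2),f.round(2),bot.read_state()["width"])
x,y=p[0],p[1]
bot.line_to(hw(x,y,150),80);bot.line_to(hw(x,y,230),200)
bot.move_ptp(hw(-300,0,300),Q(YAW-180));bot.pause(.1)
t,p,f=rd(4);print(round(t,2),p.round(2),f.round(2))
for n in("side","top"): cv2.imwrite(f"pics/{n}6.png",bot.camera(n)[...,::-1])
a=cv2.imread("pics/side6.png");b=cv2.imread("pics/top6.png")[180:270,170:280]
cv2.imwrite("pics/c6.png",cv2.resize(a[195:285,270:380],None,fx=6.6,fy=6.6,interpolation=2))
cv2.imwrite("pics/d6.png",cv2.resize(b,None,fx=6.6,fy=6.6,interpolation=2))
```

```text
22.92 [ -7.29   0.74 122.39] [ 0.11 -2.64  0.09]
23.63 [ -7.4    0.8  122.22] [ 0.35  0.09 -0.29] 74.82588212331959
25.98 [-2.9897e+02 -1.6000e-01  2.9939e+02] [ 0.42 -0.61 -0.04]
```

View pics/c6.png

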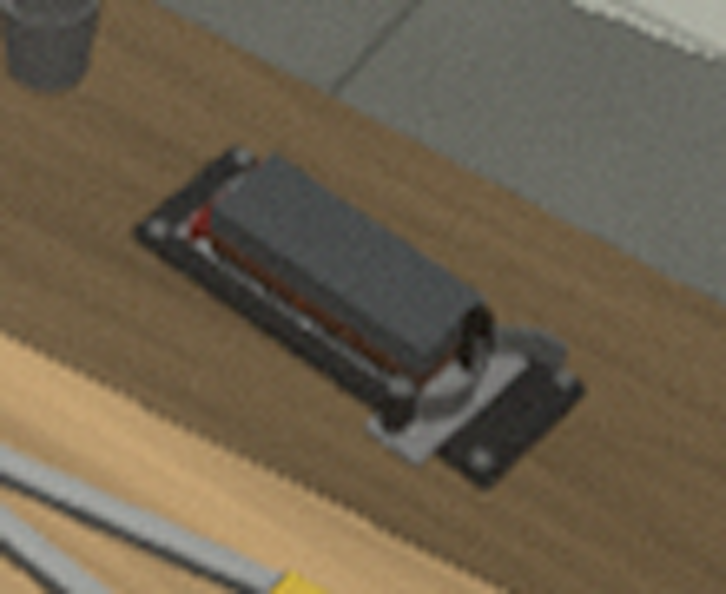

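View pics/d6.png

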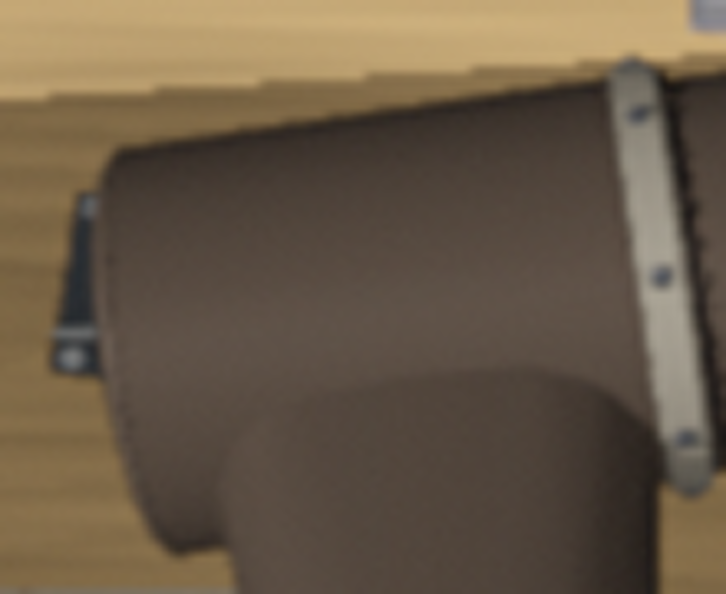

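View pics/top6.png

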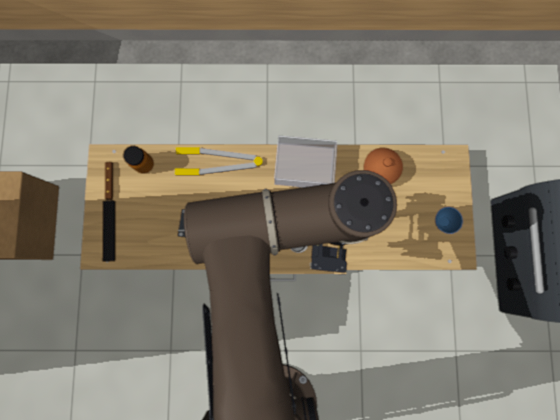

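The side view shows the stone seated between the red edge (200,220) and the nose (480,320). The robot arm hides the holder from above, so I'll move it clear for a numeric check.

Run:
```python
from h import *
bot.move_joints([1.487,0.3,0.012,0,-1.26,-0.288]);bot.pause(.1)
t,p,f=rd(2);print(round(t,2),f.round(2))
im={n:bot.camera(n) for n in("side","top")}
for n in im: cv2.imwrite(f"pics/{n}7.png",im[n][...,::-1])
b=cv2.imread("pics/top7.png")[195:265,165:275]
cv2.imwrite("pics/d7.png",cv2.resize(b,None,fx=7,fy=7,interpolation=2))
o=cv2.imread("pics/top0.png").astype(int);d=(abs(o-cv2.imread("pics/top7.png").astype(int)).max(2)>45).astype(np.uint8)
d=cv2.morphologyEx(d,cv2.MORPH_OPEN,np.ones((3,3),np.uint8));n,l,st,c=cv2.connectedComponentsWithStats(d)
print(st[1:].tolist())
```

```text
28.93 [ 0.13 -0.08 -0.6 ]
[[330, 209, 57, 32, 854], [196, 217, 48, 20, 715], [190, 223, 4, 5, 19], [1, 311, 3, 3, 9], [7, 318, 3, 3, 9], [15, 320, 3, 3, 9], [44, 329, 3, 3, 9], [0, 331, 3, 4, 11], [19, 334, 11, 14, 66], [308, 335, 19, 8, 121], [454, 339, 12, 4, 42], [506, 338, 16, 82, 1124], [257, 341, 23, 28, 501], [11, 348, 10, 6, 38], [5, 351, 21, 14, 110], [24, 366, 14, 7, 62], [440, 380, 3, 3, 9], [451, 383, 15, 11, 120]]
```

View pics/d7.png

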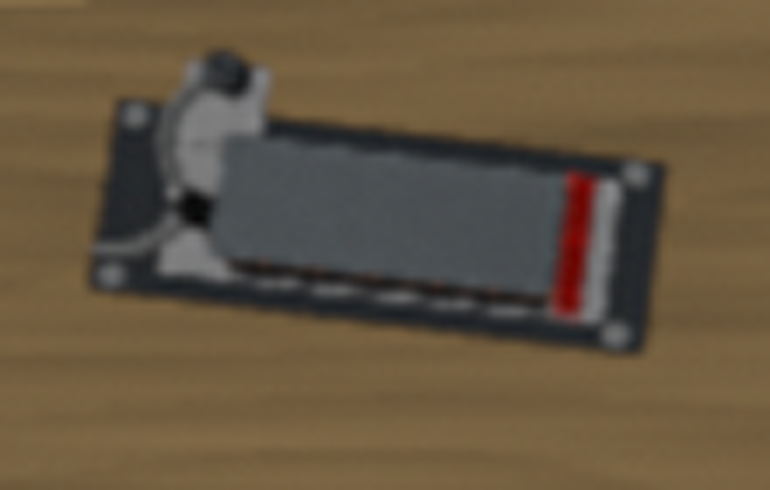

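Run:
```python
from h import *
f=lambda u,v:((u+.5)/7-.5+165,(v+.5)/7-.5+195)
P=np.array([wh(ray("top",f(*p),150))-[-3.4,.25,0] for p in((228,137),(568,172),(556,295),(214,258))])
print(P.round(1),P.mean(0).round(1)); print(np.degrees(np.arctan2(P[0,1]-P[1,1],P[0,0]-P[1,0])),np.degrees(np.arctan2(P[3,1]-P[2,1],P[3,0]-P[2,0])))
```

```text
[[ 59.7 -25.2 150. ]
 [-79.6 -27.4 150. ]
 [-81.3  22.8 150. ]
 [ 58.   24.4 150. ]] [-10.8  -1.4 150. ]
0.925550229116407 0.6639593783470786
```

```bash
python3 -c "
from plant import bot
print(bot.close_job(), bot.read_state()['t'])"
```

```text
the job is handed in; nothing more can be done
the job is handed in; nothing more can be done
```

The stone is clipped into its holder and released, and I handed the job in at about 29 s of the 46 s allowed. No verdict was reported.

**What I did**
- I gripped the stone at 40 N, lifted it and carried it over the holder.
- I felt the nose at TCP holder x ≈ -17 mm and pushed it back about 12 mm, short of its 14 mm stop, with about 6 N along the push and 4 N sideways.
- I lowered the stone until it touched the tray, at TCP z ≈ 122.3 mm, then eased it back to the red edge. The edge contact came about 10 mm past the nose touch, as the drawing says it should. Then I let go.
- The highest change in force I read at the wrist on any axis was about 8 N. It is the net force, so it doesn't measure the stone-to-holder contact force directly.

**Last checks (top view)**
- **Position:** the stone's centre is at holder x ≈ -11 mm and y ≈ -1.4 mm, and it is about 0.8° off the holder's axis. All three are within limits.
- **Held:** the nose touches the end of the stone and the red edge is against the other end.
- **Robot clear:** the wrist force is near zero.
- **Other items:** comparing the first and last top pictures shows no change at any bystander.

**What disagreed**
- The two cameras differed by a steady 7 mm or so in world y. I worked from their mean and from positions relative to the holder, and the touch contacts settled the lengthwise position.
- I stopped the first slide towards the edge early because tray friction looked like edge contact. I unloaded the stone slightly and finished the slide.
- I didn't measure the final height or tilt. The only evidence is the tray contact height and how the stone looks in the side view.

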